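# Find the stamped specimen crate and send it down the dispatch lane

## Task

Using only your fingertips, tip both specimen crates over towards the robot so that each comes to lie on its robot-side wall with its underside showing, and see which one has the green stamp underneath. Then push that crate, still lying with its stamp facing away from the robot, sideways into the dispatch lane so that it lies between the two yellow tapes, and leave the other crate lying outside the lane. Do not lift a crate or knock one flying, and leave the bottle, jar, pot and slide box where they stand.

Things in the scene. Friction and masses are not known exactly. Their poses are not given: they have to be found in the camera images.
- crate_stamped: Closed crate with a green ring stamp, 60 mm across, on its underside (z = 0 face). White body 91 (x) x 116 (y) x 100 mm high; blue lid 95 x 120 x 25 mm on it (125 mm high in all); flat clips at the y ends, flush with the lid edge; card holder on the +x side. Stands upright left or right of the lane. Origin: centre of the underside; z up through the lid, x away from the robot (turned up to 0.32 rad), y to the robot's left.
- crate_stamped_mid (a point): Centre of the stamped crate's volume, 62.5 mm above its underside; axes as the crate's. When it lies on its robot-side wall this is 47 mm above the bench, x points up and the underside faces away from the robot.
- crate_stamped_edge (a point): Middle of the lid's edge on the stamped crate's far (+x) side, 112 mm above the underside. Crates weigh 0.28 to 0.56 kg, centre of mass about 35 mm above the underside; friction on the bench about 0.5 to 0.7. Pushed at the lid a crate tips about its bottom edge; pushed below 50 mm it slides; leant past about 50 degrees it goes over by itself.
- crate_plain: Closed crate, the same but its underside is bare. White body 91 (x) x 116 (y) x 100 mm high; blue lid 95 x 120 x 25 mm on it (125 mm high in all); flat clips at the y ends, flush with the lid edge; card holder on the +x side. Stands upright left or right of the lane. Origin: centre of the underside; z up through the lid, x away from the robot (turned up to 0.32 rad), y to the robot's left.
- crate_plain_mid (a point): Centre of the plain crate's volume, 62.5 mm above its underside; axes as the crate's. When it lies on its robot-side wall this is 47 mm above the bench, x points up and the underside faces away from the robot.
- crate_plain_edge (a point): Middle of the lid's edge on the plain crate's far (+x) side, 112 mm above the underside. Behaves as the stamped crate does.
- lane: dispatch lane: two yellow tape strips flat on the bench, each 20 mm wide, 170 mm apart between their inner edges, from 160 mm on the robot's side of its origin to 440 mm beyond it, with small yellow arrows between. Origin: on the lane's centreline at bench height; x along the lane, away from the robot (turned by up to 0.06 rad); y across it, to the robot's left
- dropper: amber dropper bottle, 36 mm across, 85 mm high, black cap; loose, at one outer side of the work. Origin: centre of its underside
- stain_jar: white staining jar with black lid, 66 mm square, 99 mm high with its knob; loose, at the other outer side. Origin: centre of its underside
- slide_box: closed green slide box, 85 x 98 x 34 mm, lying flat at one outer side of the work; loose. Origin: centre of its underside
- pot: white specimen pot with red cap, 52 mm across, 62 mm high, at the other outer side; loose. Origin: centre of its underside
Things that resemble listed ones, but are neither listed nor needed, are in the scene too. What is shaped like the crate_plain but orange is not meant. Leave any red look-alike of the crate_stamped alone.

How it is judged:
By the outcome, as a careful person would: the job done as asked, in the order asked, and still so for the second after the job is handed in, with the robot touching nothing.
It also fails if it takes over 72 s, if anything falls off the work surface, if the arm or the gripper's body presses on something with over 40 N, if the wrist force passes 120 N, or if a joint passes its speed limit or range.

## Robot

A 6-joint arm with a two-finger parallel gripper is mounted at the origin on the work surface. World frame = base frame: x ahead of the robot, y to its left, z up, the work surface at z = 0. Lengths are in m, angles in degrees, forces in N, time in s.
With the tool pointing down it reaches from about 0.3 to 0.875 m from the base axis. Payload 6.4 kg.
Tool frame: the origin (TCP) lies on the centre line of the jaws, within the pads' length; the fingertips stand 14 mm ahead of it and the grasp point (between the pads) lies 5 mm behind it (arm.tips_ahead is the distance from the TCP to the fingertips, in m); z points along the fingers, x is the direction in which the jaws open and shut, and the axes are right-handed (so a half turn about z gives the same grasp; the last joint's range is limited). The gripper opens to 85 mm and grips with 20 to 120 N. Pads are 22 mm wide; open, the fingers measure 114 mm over their backs; the gripper's body (76 mm by 85 mm) begins 54 mm behind the grasp point. The pads swing forward as they close: fully open they stand 13 mm farther back than shut.
Start: joints at [-86.878, 10.359, 92.074, -0, 77.567, -11.82], TCP at [0.148, -0.556, 0.245] pointing down, gripper open.
Joint ranges: [-171.53, 171.53], [-51.25, 118.39], [17.06, 147.69], [-65.23, 245.23], [0, 150.52], [-178.68, 178.68]. Speed limits (degrees/s): [147.25, 147.25, 172.46, 180, 180, 180].

## Interface

Orientations are given as a 3x3 rotation matrix whose columns are the frame's x, y, z axes.
In Python, from station import arm, vision, ticket gives the robot as it stands.
- The arm moves only by the tool send_rows, never from a script. Its argument "series" is text: rows parted by semicolons, each of 6 numbers parted by spaces: the shift along the tool's x, y, z in units of 0.75 m (1.0 is 0.75 m), then the turn, a rotation vector about the tool's x, y, z in units of pi rad (1.0 is pi rad). In form: dx dy dz rx ry rz; .... A call has 1 to 8 rows; each row shifts and turns the pose as measured when the row begins, along the tool's axes as they then stand; what a row does not reach is not made up. A row lasts 1/12 s, in which the tool goes at most 41.7 mm and 7.16 degrees, less where a joint would pass 70% of its speed; a pose out of reach is approached as far as the arm can. A call with a number of a shift or a turn outside -1 to 1 is refused whole. A call with a gripper value outside its range is refused whole. "claw" is the opening, from 0 (shut) to 1 (fully open), set as the call begins (left out, the last holds). The fingers move at their own pace and stop on an object; "force" is the grip in N (left out, the last holds). Time passes only in rows, so rows that do not move let the fingers close. It gives the time, the measured TCP pose, the force and the opening at its end, in the units of the state.
- arm.get_state(): the state, without advancing time (a new reading comes with each control period).
- vision.camera(name): name is "scene" or "top"; returns a dict with "color" (400x640x3 uint8, red, green, blue), "camera_matrix" (3x3 intrinsics, pixels), "R" (3x3) and "t" (3): a world point X has camera coordinates R X + t. Camera axes: x right, y down, z forward; pixel columns grow to the right and rows downward; lengths in m; the calibration is good to about 2 mm. A picture is of the moment at which its call begins. There is no depth.
- ticket.hand_in(): hands the job in, once; it reports no verdict.
The state is a dict: "time_s": time; "joint_positions": joint angles; "qd": joint speeds; "effort": joint torques, N m; "tool_pos": TCP position; "orientation": TCP orientation; "ft_force": force on the tool from outside, world axes, zero at the start; "ft_torque": the same for the moment, N m; "width": finger opening in m.
Only numpy, scipy, OpenCV 4.12 (cv2) and the standard library are available. Lean on these libraries where they do the work, as an engineer would, in place of code of your own. Each camera call takes 0.05 s, during which the arm holds its last target.

## Working session

There is one attempt and no reset: what is moved stays moved. The work goes in short steps, Python scripts to look and compute and a tool call to move; the robot and the scene stay as the last step left them, time stands still between calls to the robot, and variables do not carry over. Pictures are saved under pics/ and viewed, and the job is handed in when it is done.

Besides the shell and the picture viewer there is one more tool, called after ">>>" as name(argument=value, ...), one argument or row to a line, values as JSON. send_rows: Moves the arm, as the interface text tells. Shifts and turns lie within -1 to 1; 1 stands for 0.75 m of shift or pi rad of turn. Its arguments: {"type":"object","properties":{"series":{"type":"string"},"claw":{"type":"number"},"force":{"type":"number"}},"required":["series"]}

```bash
ls; mkdir -p pics; python3 - <<'E'
from station import arm, vision, ticket
import cv2
print(arm.get_state(), arm.tips_ahead)
for n in("scene","top"):
    c=vision.camera(n); cv2.imwrite(f"pics/{n}0.png",c["color"][:,:,::-1]); print(n,c["camera_matrix"].tolist(),c["R"].tolist(),c["t"].tolist())
E
```

```text
pics
{'time_s': 0.0, 'joint_positions': array([-8.68789527e+01,  1.04017886e+01,  9.21304673e+01, -8.63651564e-04,
        7.75654311e+01, -1.18192002e+01]), 'qd': array([ 0.03253459, -0.05077869,  0.04571355,  0.03074109,  0.02563787,
       -0.08450227]), 'effort': array([-2.82243105e-03, -4.44877410e+01, -3.51331222e+01, -4.75654888e-04,
        9.09426017e-03, -9.28563935e-06]), 'tool_pos': array([ 0.1482348 , -0.55503858,  0.24439517]), 'orientation': array([[ 2.57814619e-01, -9.66194396e-01, -1.07525646e-04],
       [-9.66192955e-01, -2.57814424e-01,  1.70162793e-03],
       [-1.67182504e-03, -3.34814037e-04, -9.99998546e-01]]), 'ft_force': array([-0.1362168 , -1.12148651, -0.92958015]), 'ft_torque': array([ 0.03368922,  0.00055172, -0.02222463]), 'width': 0.08547066475209651} 0.014
scene [[409.6777051527983, 0.0, 316.7482434642979], [0.0, 409.6777051527983, 201.235676055053], [0.0, 0.0, 1.0]] [[0.8893223976095431, 0.45717308139452545, -0.009922033977372662], [0.37709678887441844, -0.745480761302259, -0.5495966214859827], [-0.258657466411886, 0.4850270179860484, -0.8353712389668113]] [-0.5484955930120848, -0.18226127986584323, 1.4255016585825646]
top [[361.9918219401037, 0.0, 319.5709084870741], [0.0, 361.9918219401037, 197.8322911464571], [0.0, 0.0, 1.0]] [[-0.018927215312650562, -0.9997977252141883, 0.006802145032471615], [-0.9967646791898132, 0.018337384003221505, -0.07825544497060569], [0.07811488232172964, -0.008261295567440059, -0.9969101344431252]] [0.022583383101112037, 0.6506275919456265, 1.0234416236410437]
```

View pics/scene0.png

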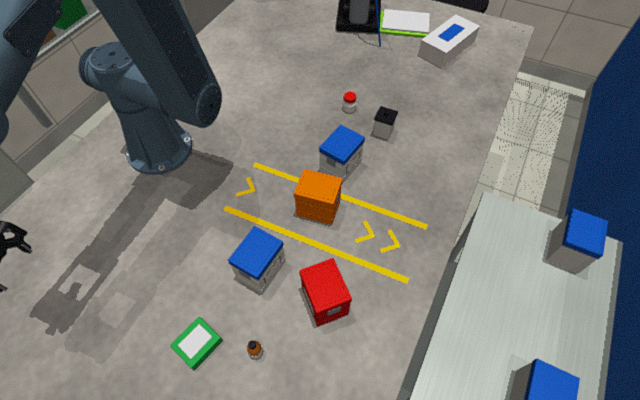

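View pics/top0.png

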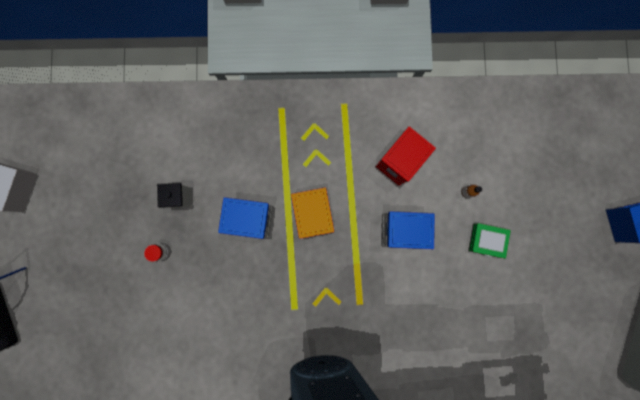

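```bash
cat > h.py <<'E'
import numpy as np, cv2
from station import arm, vision, ticket
def cam(n): return vision.camera(n)
def unproj(c,px,z):
    K=c["camera_matrix"];R=c["R"];t=c["t"]
    px=np.atleast_2d(px).astype(float)
    d=(np.linalg.inv(K)@np.c_[px,np.ones(len(px))].T)
    d=(R.T@d).T; o=-R.T@t
    s=(z-o[2])/d[:,2]
    return o+s[:,None]*d
def proj(c,X):
    X=np.atleast_2d(X);p=(c["camera_matrix"]@(c["R"]@X.T+c["t"][:,None]));return (p[:2]/p[2]).T
def blobs(c,lo,hi,z,amin=60):
    hsv=cv2.cvtColor(c["color"],cv2.COLOR_RGB2HSV)
    m=cv2.inRange(hsv,np.array(lo),np.array(hi))
    cs,_=cv2.findContours(m,cv2.RETR_EXTERNAL,cv2.CHAIN_APPROX_NONE)
    out=[]
    for k in cs:
        if cv2.contourArea(k)<amin: continue
        W=unproj(c,k[:,0,:],z)[:,:2]
        (cx,cy),(w,h),a=cv2.minAreaRect((W*1000).astype(np.float32))
        out.append((k[:,0,:].mean(0).round(),np.round([cx,cy,w,h,a],1)))
    return out
E
python3 - <<'E'
from h import *
c=cam("top")
for nm,lo,hi,z in [("blue",(105,150,90),(120,255,255),.125),("orange",(8,180,120),(18,255,255),.125),("red",(0,180,100),(5,255,255),.125),("green",(60,150,60),(80,255,255),.034),("yellow",(22,150,120),(32,255,255),0.0)]:
    print(nm)
    for b in blobs(c,lo,hi,z): print(b)
print(unproj(c,[[170,195]],.08),unproj(c,[[153,253]],.06),unproj(c,[[474,190]],.07))
s=cam("scene"); im=cv2.resize(s["color"][100:320,150:450],None,fx=2.6,fy=2.6,interpolation=cv2.INTER_CUBIC);cv2.imwrite("pics/s1.png",im[:,:,::-1])
im=cv2.resize(c["color"][90:310,200:460],None,fx=2.7,fy=2.7,interpolation=cv2.INTER_CUBIC);cv2.imwrite("pics/t1.png",im[:,:,::-1])
E
```

```text
blue
(array([411., 230.]), array([ 555. , -225. ,  117.4,   91.7,   86.6]))
(array([636., 220.]), array([ 565.5, -812.3,   26.4,   99.7,   84.9]))
(array([243., 218.]), array([595.1, 211.3, 118.6,  92.6,  81.2]))
orange
red
(array([153., 253.]), array([509.4, 445.4,  38.5,  38.6,   0.9]))
(array([408., 154.]), array([ 756.4, -225.4,   90.9,  117. ,   49.1]))
green
(array([491., 240.]), array([ 519.2, -475.7,   97.2,   81.5,   77. ]))
yellow
(array([326., 297.]), array([349.9,  -2.2,  59.4,  61.1,  44.3]))
(array([316., 158.]), array([775. ,  17.9,  44.2,  75.2,   1.6]))
(array([314., 132.]), array([854.4,  22.4,  44.7,  75.5,   1.7]))
(array([288., 208.]), array([630.8, 105.5, 595.3,  19.2,   3.1]))
(array([352., 204.]), array([639.2, -83.9, 596.6,  18.9,   3. ]))
[[0.6619814 0.4205354 0.08     ]] [[0.50398044 0.47327851 0.06      ]] [[ 0.66141656 -0.41990484  0.07      ]]
```

View pics/t1.png

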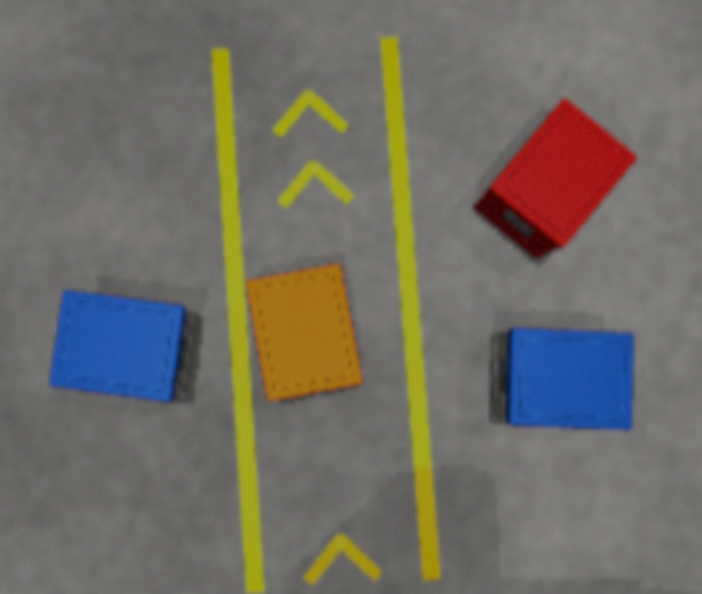

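View pics/s1.png

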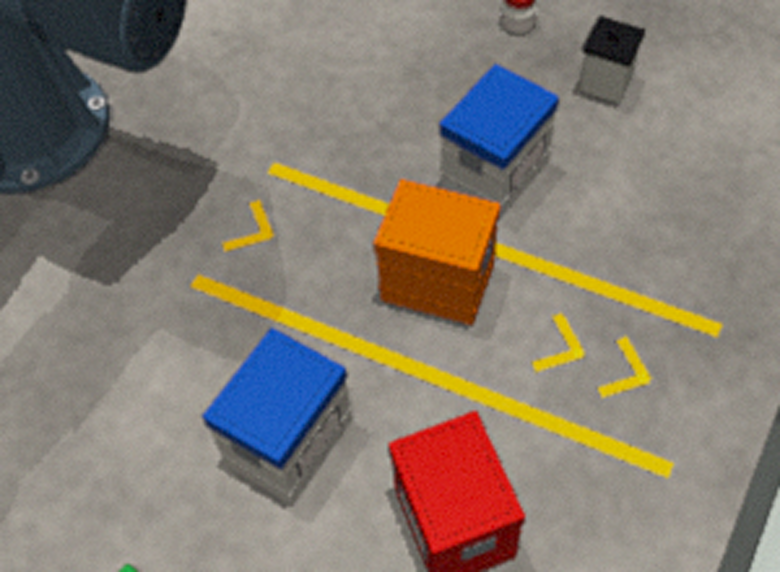

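```bash
python3 - <<'E'
from h import *
c=cam("top");s=cam("scene")
print(unproj(c,[[291.5,193.7],[326,187.4],[333.7,231.5],[299.3,238]],.125).round(4).tolist())
print("red low", unproj(c,[[400,185.6]],.0).round(3), unproj(c,[[376.5,166],[407,180],[435,148]],.125).round(3).tolist())
print("cam",-s["R"].T@s["t"])
# scene check: blue lid top
for b in blobs(s,(105,150,90),(120,255,255),.125): print(b)
# overlay
def box(c,im,x,y,yaw):
    R=np.array([[np.cos(yaw),-np.sin(yaw)],[np.sin(yaw),np.cos(yaw)]])
    for z,hx,hy in((0,.0455,.058),(.125,.0475,.06)):
        P=np.array([[hx,hy],[-hx,hy],[-hx,-hy],[hx,-hy]])@R.T+[x,y]
        p=proj(c,np.c_[P,np.full(4,z)]); cv2.polylines(im,[(p*16).round().astype(np.int32)],True,(255,255,0),1,cv2.LINE_AA,4)
ims=[]
for k,cc in (("t",c),("s",s)):
    im=cc["color"].copy()
    box(cc,im,.5951,.2113,np.radians(-8.8)); box(cc,im,.555,-.225,np.radians(-3.4))
    im=im[100:310,170:450]
    ims.append(cv2.resize(im,None,fx=2.8,fy=2.8,interpolation=cv2.INTER_NEAREST)[:,:,::-1])
cv2.imwrite("pics/ovt.png",ims[0]);cv2.imwrite("pics/ovs.png",ims[1])
E
```

```text
[[0.6554, 0.0847, 0.125], [0.6703, -0.0061, 0.125], [0.5546, -0.0238, 0.125], [0.5394, 0.0659, 0.125]]
red low [[ 0.685 -0.23   0.   ]] [[0.725, -0.141, 0.125], [0.686, -0.22, 0.125], [0.77, -0.298, 0.125]]
cam [ 0.92523621 -0.57652168  1.08521071]
(array([551., 384.]), array([ 1.3009e+03, -2.1680e+02,  9.1700e+01,  9.2500e+01,  1.0000e-01]))
(array([255., 252.]), array([ 556.2, -228.7,  119.3,   94.8,   86.3]))
(array([587., 231.]), array([1312.2,  222. ,  121.1,   93.9,   89.9]))
(array([342., 143.]), array([597.6, 210.3, 120. ,  94.8,  81.3]))
(array([451.,  32.]), array([731.8, 905.7, 107.9,  43.2,  73.1]))
```

View pics/ovs.png

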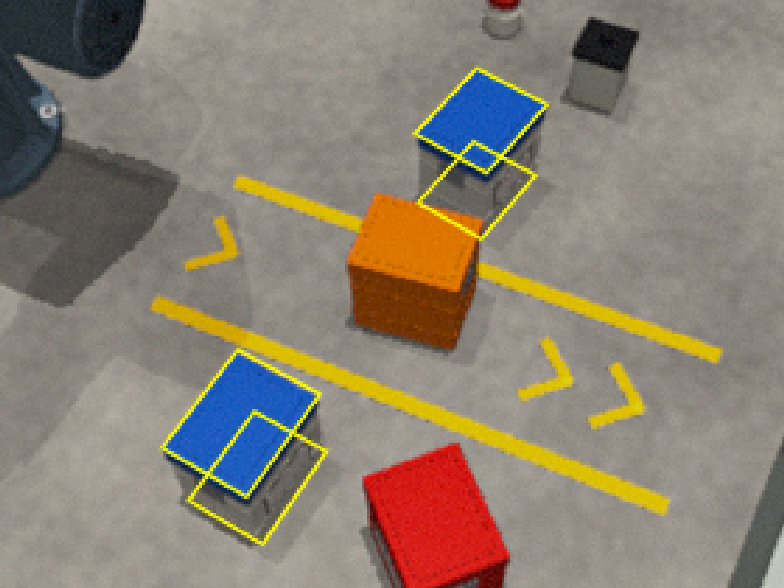

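View pics/ovt.png

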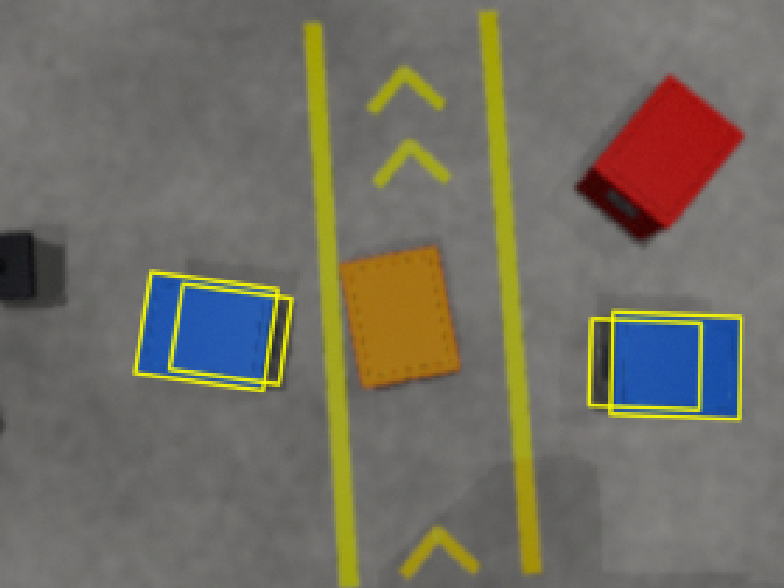

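>>> send_rows(
  series="0 0 0 0 0 0.034; 0 0 0 0 0 0.034; 0 0 0 0 0 0.034",
  claw=0.5,
)

```text
time_s: 0.55
tool_pos: [0.1483, -0.5552, 0.2446]
orientation: [[-0.069, -0.998, -0.0], [-0.998, 0.069, 0.001], [-0.001, 0.0, -1.0]]
ft_force: [0.2, 0.1, 0.8]
width: 0.0516
```

>>> send_rows(
  series="-0.03 -0.038 0 0 0 0; -0.03 -0.038 0 0 0 0; -0.03 -0.038 0 0 0 0; -0.03 -0.038 0 0 0 0; -0.03 -0.038 0 0 0 0; -0.03 -0.038 0 0 0 0; -0.03 -0.038 0 0 0 0; -0.03 -0.038 0 0 0 0",
)

```text
time_s: 1.22
tool_pos: [0.3923, -0.392, 0.244]
orientation: [[-0.09, -0.996, -0.002], [-0.996, 0.09, -0.001], [0.002, 0.002, -1.0]]
ft_force: [-0.6, -1.4, 0.2]
width: 0.0424
```

```bash
cat >> h.py <<'E'
def go(x,y,z,yaw):
    """print shift in tool units to world target at target yaw of tool x (deg), and remaining turn about tool z"""
    s=arm.get_state();R=np.array(s["orientation"]);p=np.array(s["tool_pos"])
    cur=np.degrees(np.arctan2(R[1,0],R[0,0]))
    d=R.T@(np.array([x,y,z])-p)/.75
    Q=np.column_stack([[np.cos(np.radians(yaw)),np.sin(np.radians(yaw)),0],[np.sin(np.radians(yaw)),-np.cos(np.radians(yaw)),0],[0,0,-1]])
    rv=cv2.Rodrigues(R.T@Q)[0].ravel()/np.pi
    print("t",round(s["time_s"],2),"p",p.round(4),"yaw",round(cur,2),"w",round(s["width"],4),"F",np.round(s["ft_force"],1))
    print("units",d.round(4),"norm rows",round(np.linalg.norm(d)/.0556,2),"rotvec",rv.round(4))
E
python3 -c "
from h import *
go(.626,-.2313,.245,-93.5)"
```

```text
t 1.22 p [ 0.3923 -0.392   0.244 ] yaw -95.18 w 0.0424 F [-0.6 -1.4  0.2]
units [-0.2416 -0.291  -0.0022] norm rows 6.8 rotvec [ 0.0005 -0.0005 -0.0094]
```

>>> send_rows(
  series="-0.031 -0.0367 0 0 0 -0.0013; -0.031 -0.0367 0 0 0 -0.0013; -0.031 -0.0367 0 0 0 -0.0013; -0.031 -0.0367 0 0 0 -0.0013; -0.031 -0.0367 0 0 0 -0.0013; -0.031 -0.0367 0 0 0 -0.0013; -0.031 -0.0367 0 0 0 -0.0013; -0.0245 -0.034 0 0 0 0",
)

```text
time_s: 1.88
tool_pos: [0.6347, -0.2162, 0.2436]
orientation: [[-0.059, -0.998, -0.001], [-0.998, 0.059, -0.002], [0.002, 0.001, -1.0]]
ft_force: [0.2, -1.7, 0.9]
width: 0.0428
```

```bash
python3 -c "
from h import *
go(.626,-.2313,.118,-93.5)"
```

```text
t 1.88 p [ 0.6347 -0.2162  0.2436] yaw -93.4 w 0.0428 F [ 0.2 -1.7  0.9]
units [0.0204 0.0103 0.1675] norm rows 3.04 rotvec [ 0.0002 -0.0008  0.0006]
```

>>> send_rows(
  series="0.0102 0.005 0.01 0 0 0; 0.0102 0.005 0.03 0 0 0; 0 0 0.035 0 0 0; 0 0 0.035 0 0 0; 0 0 0.03 0 0 0; 0 0 0.02 0 0 0; 0 0 0.006 0 0 0; 0 0 0 0 0 0",
)

```text
time_s: 2.55
tool_pos: [0.6329, -0.2254, 0.1139]
orientation: [[-0.048, -0.999, 0.003], [-0.999, 0.048, -0.003], [0.003, -0.003, -1.0]]
ft_force: [-0.1, -0.8, 0.9]
width: 0.0423
```

```bash
python3 - <<'E'
from h import *
go(.626,-.2313,.118,-93.5)
s=cam("scene"); im=cv2.resize(s["color"][170:330,170:390],None,fx=3.5,fy=3.5,interpolation=cv2.INTER_CUBIC);cv2.imwrite("pics/a1.png",im[:,:,::-1])
E
```

```text
t 2.55 p [ 0.6329 -0.2254  0.1139] yaw -92.74 w 0.0423 F [-0.1 -0.8  0.9]
units [ 0.0083  0.0087 -0.0055] norm rows 0.24 rotvec [-0.0011 -0.0008  0.0042]
```

View pics/a1.png

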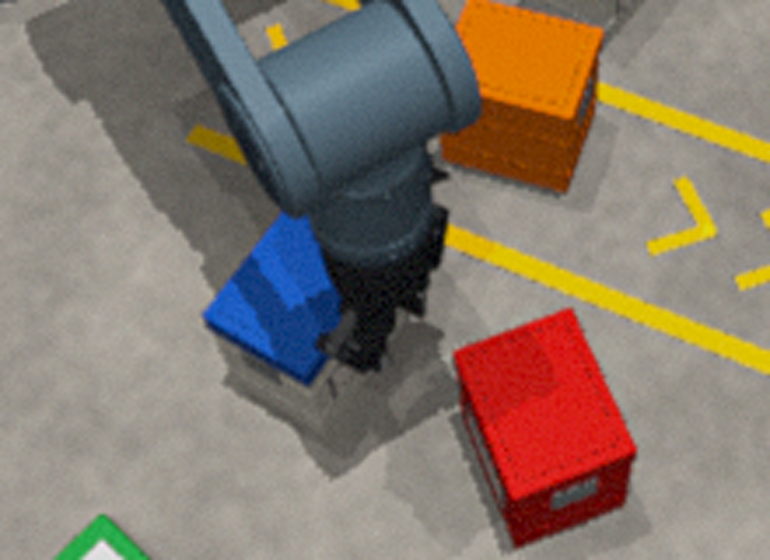

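>>> send_rows(
  series="0.0042 0.006 -0.003 0 0 0.002; 0.0042 0.007 -0.002 0 0 0.002; 0 0.006 0 0 0 0; 0 0.006 0 0 0 0; 0 0.0068 -0.0048 0 0 0; 0 0.0068 -0.0048 0 0 0; 0 0.0068 -0.0048 0 0 0; 0 0.0068 -0.0048 0 0 0",
)

```text
time_s: 3.27
tool_pos: [0.593, -0.2323, 0.141]
orientation: [[-0.062, -0.998, 0.014], [-0.998, 0.062, -0.009], [0.008, -0.014, -1.0]]
ft_force: [1.6, -0.4, -0.7]
width: 0.0429
```

```bash
python3 - <<'E'
from h import *
go(.593,-.23,.132,-93.5)
s=cam("scene"); im=cv2.resize(s["color"][170:330,170:390],None,fx=3.5,fy=3.5,interpolation=cv2.INTER_CUBIC);cv2.imwrite("pics/a2.png",im[:,:,::-1])
E
```

```text
t 3.27 p [ 0.593  -0.2323  0.141 ] yaw -93.57 w 0.0429 F [ 1.6 -0.4 -0.7]
units [-0.0031  0.0004  0.0119] norm rows 0.22 rotvec [-0.0045 -0.0025 -0.0004]
```

View pics/a2.png

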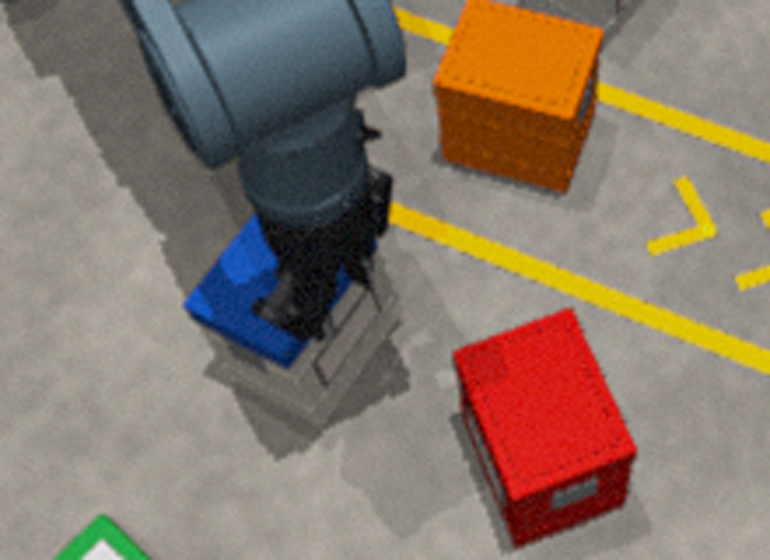

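>>> send_rows(
  series="-0.001 0.0078 0.001 -0.002 -0.001 0; -0.001 0.0078 0 -0.002 -0.001 0; 0 0.0078 0 0 0 0; 0 0.0078 -0.001 0 0 0; 0 0.0078 -0.001 0 0 0; 0 0.0078 -0.001 0 0 0; 0 0.0078 -0.001 0 0 0; 0 0.0078 -0.001 0 0 0",
)

```text
time_s: 3.98
tool_pos: [0.5439, -0.2283, 0.1475]
orientation: [[-0.062, -0.998, 0.006], [-0.998, 0.062, -0.004], [0.004, -0.007, -1.0]]
ft_force: [1.1, -0.1, 2.1]
width: 0.0425
```

```bash
python3 - <<'E'
from h import *
go(.5465,-.23,.149,-93.5)
s=cam("scene"); im=cv2.resize(s["color"][170:330,170:390],None,fx=3.5,fy=3.5,interpolation=cv2.INTER_CUBIC);cv2.imwrite("pics/a3.png",im[:,:,::-1])
E
```

```text
t 3.98 p [ 0.5439 -0.2283  0.1475] yaw -93.54 w 0.0425 F [ 1.1 -0.1  2.1]
units [ 0.0021 -0.0037 -0.0019] norm rows 0.08 rotvec [-0.0021 -0.0012 -0.0002]
```

View pics/a3.png

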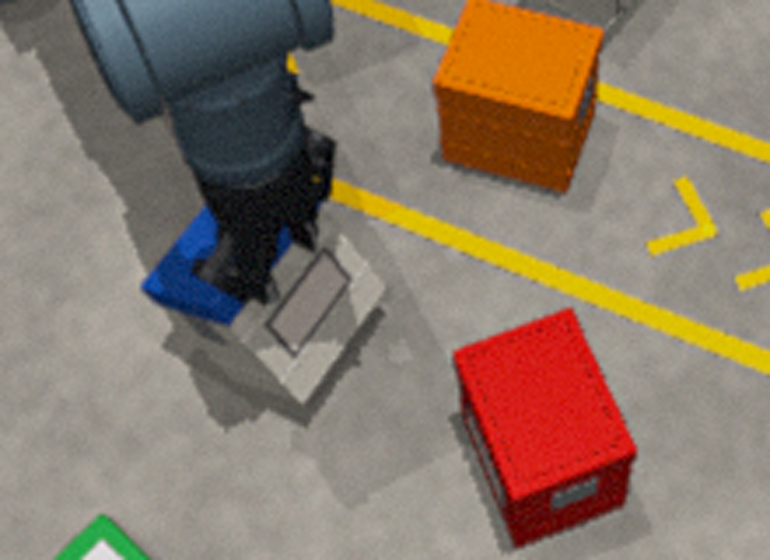

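>>> send_rows(
  series="0 0.0083 -0.001 -0.001 0 0; 0 0.0083 -0.001 -0.001 0 0; 0 0.0083 -0.001 0 0 0; 0 0.0083 0 0 0 0; 0 0.0083 0 0 0 0; 0 0.0083 0 0 0 0; 0 0.0083 0.0005 0 0 0; 0 0.0083 0.0005 0 0 0",
)

```text
time_s: 4.7
tool_pos: [0.4862, -0.2237, 0.1472]
orientation: [[-0.062, -0.998, -0.007], [-0.998, 0.062, -0.001], [0.001, 0.007, -1.0]]
ft_force: [0.4, 0.1, -0.7]
width: 0.0425
```

```bash
python3 - <<'E'
from h import *
go(.4915,-.23,.148,-93.5)
s=cam("scene"); im=cv2.resize(s["color"][170:330,170:390],None,fx=3.5,fy=3.5,interpolation=cv2.INTER_CUBIC);cv2.imwrite("pics/a4.png",im[:,:,::-1])
E
```

```text
t 4.7 p [ 0.4862 -0.2237  0.1472] yaw -93.53 w 0.0425 F [ 0.4  0.1 -0.7]
units [ 0.0079 -0.0075 -0.0011] norm rows 0.2 rotvec [ 0.0021 -0.0004 -0.0002]
```

View pics/a4.png

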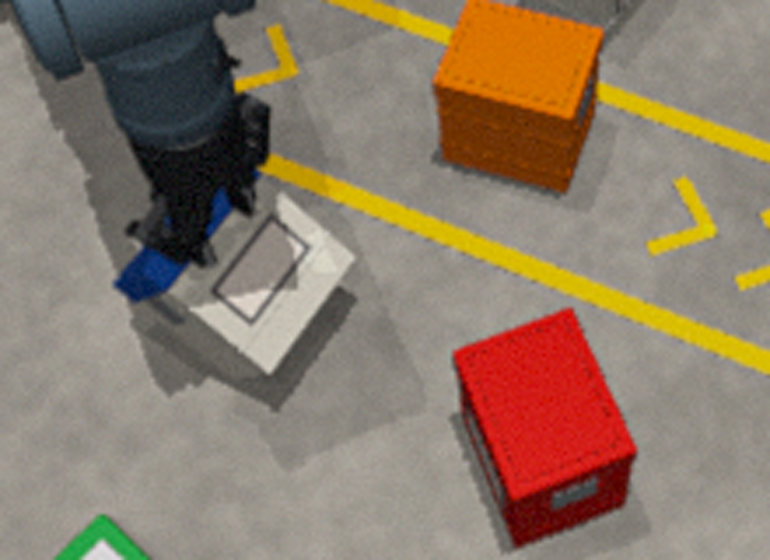

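>>> send_rows(
  series="0 0.0075 0.0005 0 0 0; 0 0.0075 0.001 0 0 0; 0 0.0075 0.001 0 0 0; 0 0.0075 0.001 0 0 0; 0 0 -0.002 0 0 0; 0 0 -0.005 0 0 0; 0 0 -0.02 0 0 0; 0 0 -0.03 0 0 0",
)

```text
time_s: 5.42
tool_pos: [0.4572, -0.2198, 0.1837]
orientation: [[-0.063, -0.998, -0.015], [-0.998, 0.062, 0.006], [-0.005, 0.016, -1.0]]
ft_force: [0.1, -0.5, -0.1]
width: 0.0429
```

```bash
python3 - <<'E'
from h import *
go(.67,.2,.245,-98.8)
s=cam("scene"); im=cv2.resize(s["color"][170:330,170:390],None,fx=3.5,fy=3.5,interpolation=cv2.INTER_CUBIC);cv2.imwrite("pics/a5.png",im[:,:,::-1])
E
```

```text
t 5.42 p [ 0.4572 -0.2198  0.1837] yaw -93.59 w 0.0429 F [ 0.1 -0.5 -0.1]
units [-0.5768 -0.2468 -0.0829] norm rows 11.38 rotvec [0.0051 0.0013 0.029 ]
```

View pics/a5.png

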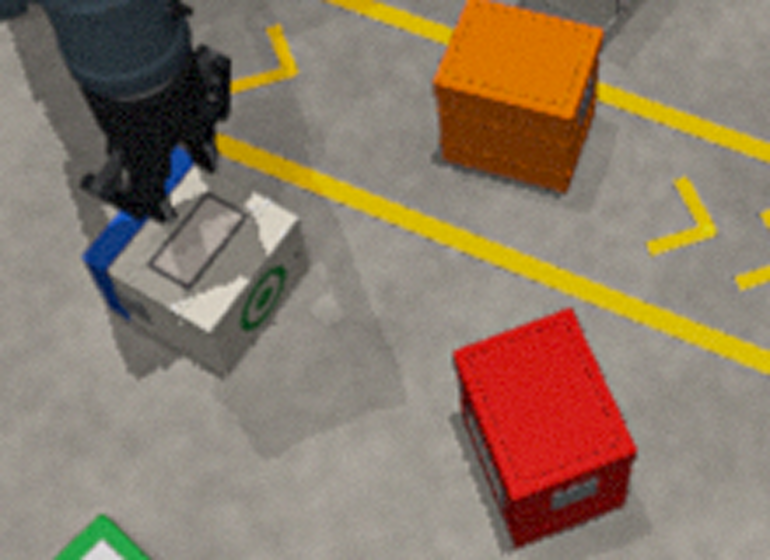

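>>> send_rows(
  series="0 0 -0.04 0.002 0 0.01; 0 0 -0.035 0.002 0.001 0.01; -0.01 -0.004 0 0 0 0.009; -0.045 -0.02 0 0 0 0; -0.045 -0.02 0 0 0 0; -0.045 -0.02 0 0 0 0; -0.045 -0.02 0 0 0 0; -0.045 -0.02 0 0 0 0",
)

```text
time_s: 6.13
tool_pos: [0.5708, -0.0626, 0.2567]
orientation: [[-0.17, -0.985, 0.017], [-0.985, 0.169, -0.014], [0.011, -0.019, -1.0]]
ft_force: [0.3, -1.3, 0.4]
width: 0.0429
```

```bash
python3 - <<'E'
from h import *
go(.6675,.20,.245,-98.8)
E
```

```text
t 6.13 p [ 0.5708 -0.0626  0.2567] yaw -99.77 w 0.0429 F [ 0.3 -1.3  0.4]
units [-0.3671 -0.0675  0.0129] norm rows 6.72 rotvec [-0.0059 -0.0034 -0.0053]
```

>>> send_rows(
  series="-0.05 -0.0085 0.002 -0.003 -0.002 -0.002; -0.05 -0.0085 0.002 -0.003 -0.002 -0.002; -0.05 -0.0085 0.002 0 0 0; -0.05 -0.0085 0.002 0 0 0; -0.05 -0.0085 0 0 0 0; -0.05 -0.0085 0 0 0 0; -0.04 -0.008 0 0 0 0; -0.012 -0.004 0 0 0 0",
)

```text
time_s: 6.8
tool_pos: [0.6668, 0.2096, 0.2541]
orientation: [[-0.152, -0.988, 0.008], [-0.988, 0.152, 0.004], [-0.005, -0.008, -1.0]]
ft_force: [0.0, -0.4, -0.2]
width: 0.0424
```

```bash
python3 - <<'E'
from h import *
go(.6675,.20,.118,-98.8)
c=cam("top");cv2.imwrite("pics/t2.png",c["color"][:,:,::-1])
s=cam("scene"); cv2.imwrite("pics/s2.png",s["color"][:,:,::-1])
E
```

```text
t 6.8 p [0.6668 0.2096 0.2541] yaw -98.75 w 0.0424 F [ 0.  -0.4 -0.2]
units [ 0.0134 -0.0015  0.1814] norm rows 3.27 rotvec [-0.0024  0.0015  0.0003]
```

View pics/s2.png

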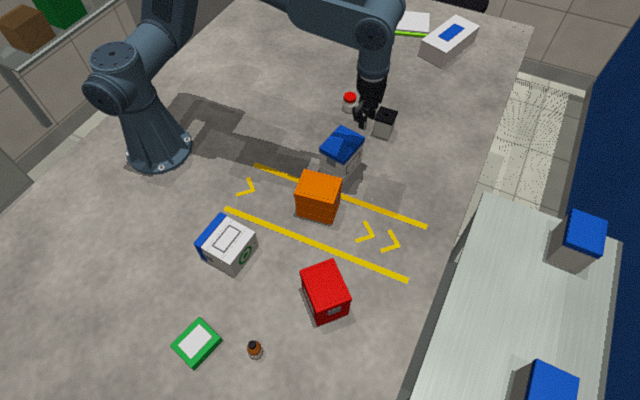

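>>> send_rows(
  series="0.004 -0.001 0.02 -0.001 0.001 0; 0.004 -0.001 0.035 -0.001 0 0; 0.003 0 0.035 0 0 0; 0.002 0 0.035 0 0 0; 0 0 0.03 0 0 0; 0 0 0.014 0 0 0; 0 0 0.004 0 0 0; 0 0 0 0 0 0",
)

```text
time_s: 7.57
tool_pos: [0.666, 0.1828, 0.1161]
orientation: [[-0.163, -0.987, -0.0], [-0.987, 0.163, -0.005], [0.005, -0.0, -1.0]]
ft_force: [-0.4, 0.0, -0.2]
width: 0.0431
```

```bash
python3 - <<'E'
from h import *
go(.6675,.20,.118,-98.8)
s=cam("scene"); im=cv2.resize(s["color"][80:220,270:450],None,fx=4,fy=4,interpolation=cv2.INTER_CUBIC);cv2.imwrite("pics/b1.png",im[:,:,::-1])
E
```

```text
t 7.57 p [0.666  0.1828 0.1161] yaw -99.37 w 0.0431 F [-0.4  0.  -0.2]
units [-0.0229  0.0018 -0.0027] norm rows 0.42 rotvec [-0.0001 -0.0015 -0.0032]
```

View pics/b1.png

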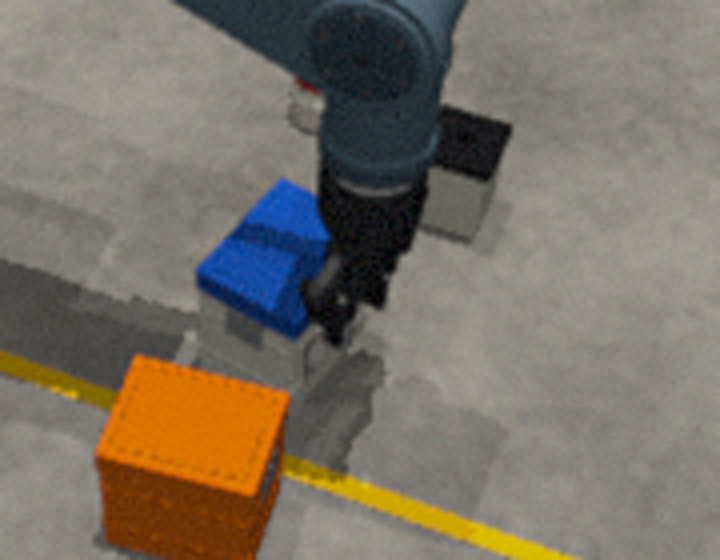

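>>> send_rows(
  series="-0.009 0 -0.001 0 -0.001 -0.001; -0.009 0 -0.001 0 0 -0.001; -0.005 0 0 0 0 -0.001; 0 0 0 0 0 0; 0 0.005 0 0 0 0; 0 0.006 0 0 0 0; 0 0.006 0 0 0 0; 0 0.005 -0.002 0 0 0",
)

```text
time_s: 8.28
tool_pos: [0.6565, 0.2055, 0.128]
orientation: [[-0.152, -0.988, 0.014], [-0.988, 0.152, 0.0], [-0.002, -0.014, -1.0]]
ft_force: [0.3, -0.3, -0.6]
width: 0.0428
```

```bash
python3 - <<'E'
from h import *
import math
# L targets in terms of theta
def tgt(th,cx=.596,cy=.211,yaw=-8.8,s=.110):
    t=math.radians(th);a=.093*math.cos(t)-s*math.sin(t);z=.093*math.sin(t)+s*math.cos(t)
    ux,uy=math.cos(math.radians(yaw)),math.sin(math.radians(yaw)); d=-.0455+a+.011
    return cx+d*ux,cy+d*uy,z+.0075
for th in (0,10,20,30): print(th,np.round(tgt(th),4)); go(*tgt(th),-98.8)
s=cam("scene"); im=cv2.resize(s["color"][80:220,270:450],None,fx=4,fy=4,interpolation=cv2.INTER_CUBIC);cv2.imwrite("pics/b2.png",im[:,:,::-1])
E
```

```text
0 [0.6538 0.2021 0.1175]
t 8.28 p [0.6565 0.2055 0.128 ] yaw -98.72 w 0.0428 F [ 0.3 -0.3 -0.6]
units [0.0051 0.003  0.0139] norm rows 0.27 rotvec [-0.0043  0.0008  0.0005]
10 [0.6335 0.2052 0.132 ]
t 8.28 p [0.6565 0.2055 0.128 ] yaw -98.72 w 0.0428 F [ 0.3 -0.3 -0.6]
units [ 0.005   0.0301 -0.0058] norm rows 0.56 rotvec [-0.0043  0.0008  0.0005]
20 [0.6111 0.2087 0.1427]
t 8.28 p [0.6565 0.2055 0.128 ] yaw -98.72 w 0.0428 F [ 0.3 -0.3 -0.6]
units [ 0.0049  0.0602 -0.0204] norm rows 1.15 rotvec [-0.0043  0.0008  0.0005]
30 [0.5871 0.2124 0.1493]
t 8.28 p [0.6565 0.2055 0.128 ] yaw -98.72 w 0.0428 F [ 0.3 -0.3 -0.6]
units [ 0.0049  0.0924 -0.0297] norm rows 1.75 rotvec [-0.0043  0.0008  0.0005]
```

View pics/b2.png

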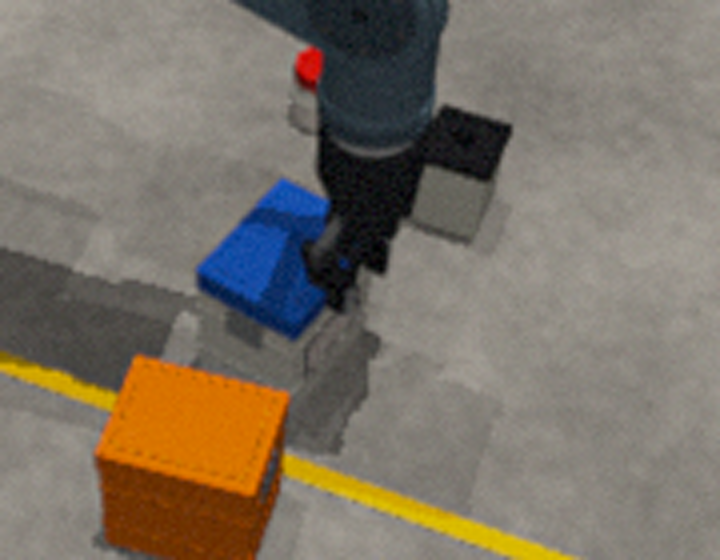

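>>> send_rows(
  series="0.002 0 0.006 -0.002 0 0; 0.002 0 0.005 -0.002 0 0; 0 0 0.002 0 0 0; 0 0.007 -0.002 0 0 0; 0 0.007 -0.003 0 0 0; 0 0.007 -0.003 0 0 0; 0 0.007 -0.003 0 0 0; 0 0.0072 -0.003 0 0 0",
)

```text
time_s: 9.0
tool_pos: [0.6323, 0.2056, 0.1321]
orientation: [[-0.153, -0.988, 0.012], [-0.988, 0.153, 0.003], [-0.005, -0.011, -1.0]]
ft_force: [3.6, 0.3, 2.2]
width: 0.0425
```

```bash
cat >> h.py <<'E'
import math
def tgt(th,cx=.596,cy=.211,yaw=-8.8,s=.110):
    t=math.radians(th);a=.093*math.cos(t)-s*math.sin(t);z=.093*math.sin(t)+s*math.cos(t)
    ux,uy=math.cos(math.radians(yaw)),math.sin(math.radians(yaw)); d=-.0455+a+.011
    return cx+d*ux,cy+d*uy,z+.0075
E
python3 - <<'E'
from h import *
for th in (10,20,30): go(*tgt(th),-98.8)
s=cam("scene"); im=cv2.resize(s["color"][80:220,270:450],None,fx=4,fy=4,interpolation=cv2.INTER_CUBIC);cv2.imwrite("pics/b3.png",im[:,:,::-1])
E
```

```text
t 9.0 p [0.6323 0.2056 0.1321] yaw -98.8 w 0.0425 F [3.6 0.3 2.2]
units [ 0.0003 -0.0017  0.0002] norm rows 0.03 rotvec [-0.0035  0.0015 -0.    ]
t 9.0 p [0.6323 0.2056 0.1321] yaw -98.8 w 0.0425 F [3.6 0.3 2.2]
units [ 0.0002  0.0284 -0.0144] norm rows 0.57 rotvec [-0.0035  0.0015 -0.    ]
t 9.0 p [0.6323 0.2056 0.1321] yaw -98.8 w 0.0425 F [3.6 0.3 2.2]
units [ 0.0001  0.0606 -0.0235] norm rows 1.17 rotvec [-0.0035  0.0015 -0.    ]
```

View pics/b3.png

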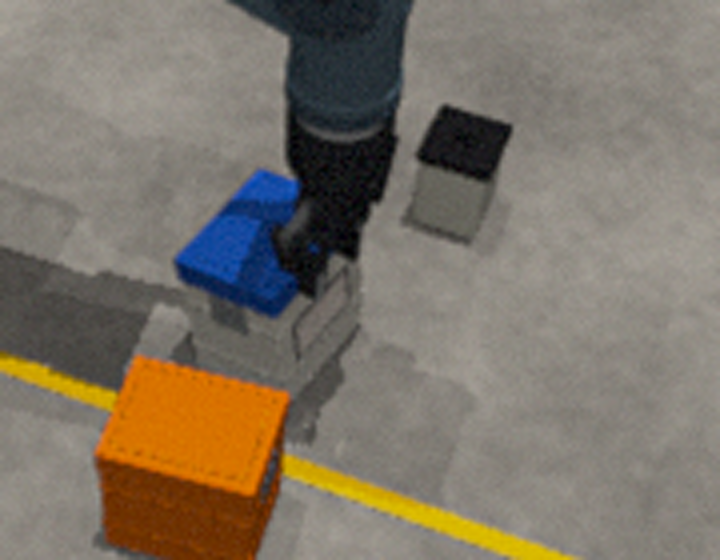

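>>> send_rows(
  series="0 0.0076 -0.003 -0.002 0.001 0; 0 0.0076 -0.0025 -0.001 0 0; 0 0.0076 -0.002 0 0 0; 0 0.0076 -0.002 0 0 0; 0 0.0076 -0.0015 0 0 0; 0 0.0076 -0.001 0 0 0; 0 0.0076 -0.001 0 0 0; 0 0.0076 -0.001 0 0 0",
)

```text
time_s: 9.72
tool_pos: [0.5816, 0.2138, 0.1458]
orientation: [[-0.152, -0.988, 0.001], [-0.988, 0.152, 0.001], [-0.001, -0.001, -1.0]]
ft_force: [1.6, -0.3, 3.4]
width: 0.0425
```

```bash
python3 - <<'E'
from h import *
for th in (30,40,50,60): go(*tgt(th),-98.8)
s=cam("scene"); im=cv2.resize(s["color"][80:220,270:450],None,fx=4,fy=4,interpolation=cv2.INTER_CUBIC);cv2.imwrite("pics/b4.png",im[:,:,::-1])
E
```

```text
t 9.72 p [0.5816 0.2138 0.1458] yaw -98.75 w 0.0425 F [ 1.6 -0.3  3.4]
units [ 0.0007 -0.0075 -0.0046] norm rows 0.16 rotvec [-0.0003  0.0004  0.0003]
t 9.72 p [0.5816 0.2138 0.1458] yaw -98.75 w 0.0425 F [ 1.6 -0.3  3.4]
units [ 0.0007  0.0258 -0.0077] norm rows 0.48 rotvec [-0.0003  0.0004  0.0003]
t 9.72 p [0.5816 0.2138 0.1458] yaw -98.75 w 0.0425 F [ 1.6 -0.3  3.4]
units [ 0.0007  0.0592 -0.0049] norm rows 1.07 rotvec [-0.0003  0.0004  0.0003]
t 9.72 p [0.5816 0.2138 0.1458] yaw -98.75 w 0.0425 F [ 1.6 -0.3  3.4]
units [0.0006 0.0915 0.0036] norm rows 1.65 rotvec [-0.0003  0.0004  0.0003]
```

View pics/b4.png

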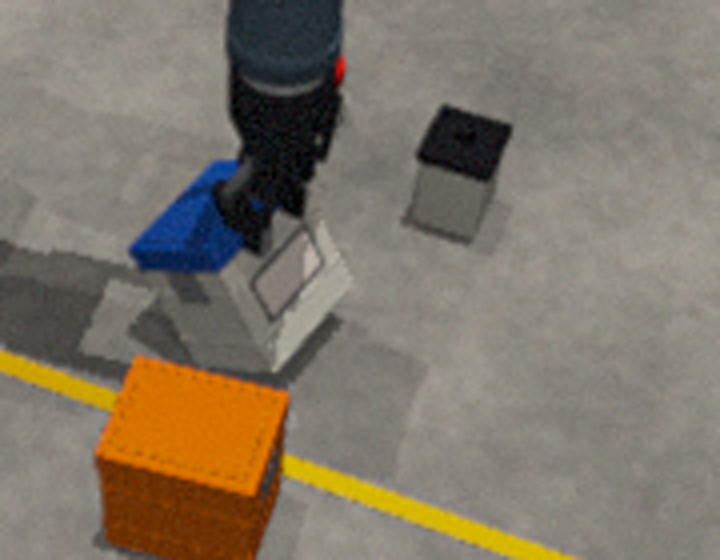

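>>> send_rows(
  series="0 0.0078 -0.003 0 0 0; 0 0.0078 -0.0025 0 0 0; 0 0.0078 -0.0015 0 0 0; 0 0.0078 -0.001 0 0 0; 0 0.0078 -0.0005 0 0 0; 0 0.0078 0 0 0 0; 0 0.0078 0 0 0 0; 0 0.0078 0.0005 0 0 0",
)

```text
time_s: 10.43
tool_pos: [0.525, 0.2218, 0.148]
orientation: [[-0.151, -0.988, -0.012], [-0.988, 0.151, 0.0], [0.002, 0.011, -1.0]]
ft_force: [0.1, -0.4, 0.5]
width: 0.0424
```

```bash
python3 - <<'E'
from h import *
for th in (50,60): go(*tgt(th),-98.8)
s=cam("scene"); im=cv2.resize(s["color"][80:220,270:450],None,fx=4,fy=4,interpolation=cv2.INTER_CUBIC);cv2.imwrite("pics/b5.png",im[:,:,::-1])
E
```

```text
t 10.43 p [0.525  0.2218 0.148 ] yaw -98.71 w 0.0424 F [ 0.1 -0.4  0.5]
units [-0.0003 -0.017  -0.0022] norm rows 0.31 rotvec [ 0.0036 -0.0005  0.0005]
t 10.43 p [0.525  0.2218 0.148 ] yaw -98.71 w 0.0424 F [ 0.1 -0.4  0.5]
units [-0.0003  0.0152  0.0067] norm rows 0.3 rotvec [ 0.0036 -0.0005  0.0005]
```

View pics/b5.png

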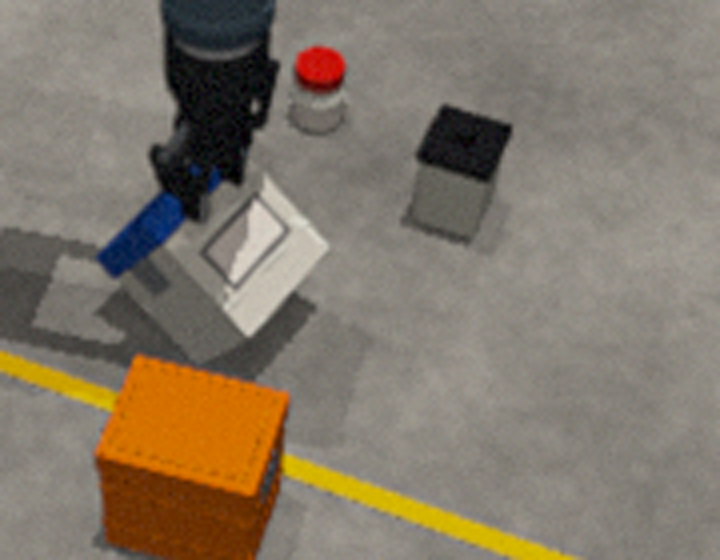

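>>> send_rows(
  series="0 0.006 0.0005 0 0 0; 0 0.005 0.0005 0 0 0; 0 0.004 0 0 0 0; 0 0 -0.002 0 0 0; 0 0 -0.01 0 0 0; 0 0 -0.025 0 0 0; 0 0 -0.035 0 0 0; 0 0 -0.03 0 0 0",
)

```text
time_s: 11.15
tool_pos: [0.5088, 0.2231, 0.2214]
orientation: [[-0.151, -0.988, -0.024], [-0.988, 0.151, -0.002], [0.006, 0.024, -1.0]]
ft_force: [0.8, 0.8, 0.3]
width: 0.0428
```

```bash
python3 - <<'E'
from h import *
go(*tgt(60),-98.8)
s=cam("scene"); im=s["color"];cv2.imwrite("pics/b6.png",im[:,:,::-1])
c=cam("top"); im=c["color"];cv2.imwrite("pics/t3.png",im[:,:,::-1])
E
```

```text
t 11.15 p [0.5088 0.2231 0.2214] yaw -98.69 w 0.0428 F [0.8 0.8 0.3]
units [-0.0025 -0.0088  0.1043] norm rows 1.88 rotvec [ 0.0075 -0.0019  0.0006]
```

View pics/b6.png

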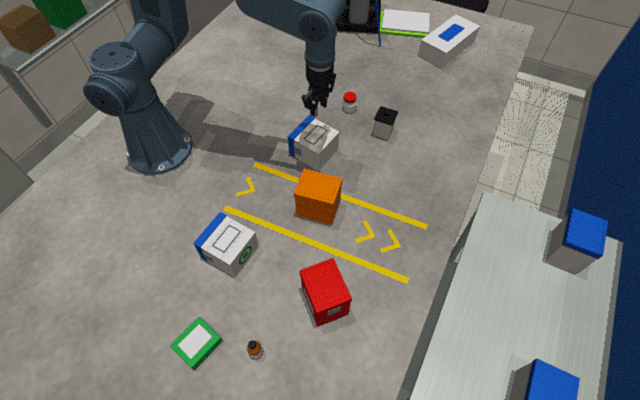

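View pics/t3.png

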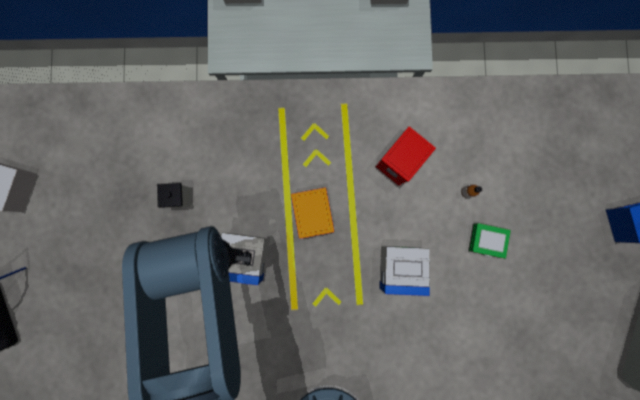

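```bash
python3 - <<'E'
from h import *
c=cam("top");s=cam("scene")
a=cv2.resize(c["color"][235:310,365:445],None,fx=7,fy=7,interpolation=cv2.INTER_CUBIC)
b=cv2.resize(s["color"][195:285,185:270],None,fx=6,fy=6,interpolation=cv2.INTER_CUBIC)
d=cv2.resize(s["color"][105:180,275:355],None,fx=7,fy=7,interpolation=cv2.INTER_CUBIC)
cv2.imwrite("pics/z1.png",a[:,:,::-1]);cv2.imwrite("pics/z3.png",d[:,:,::-1])
for nm,cc in(("top",c),("scene",s)):
  for b in blobs(cc,(105,150,60),(120,255,255),.095): print(nm,b)
E
```

```text
top (array([406., 290.]), array([ 395.6, -213.8,  117.6,   21.5,   86.3]))
top (array([244., 278.]), array([434.1, 216.2,  82.6,  22.4,  80.2]))
top (array([635., 219.]), array([ 564.8, -830.4,   43.6,  105.6,   84.9]))
top (array([466.,  16.]), array([ 1.1535e+03, -4.2010e+02,  9.2700e+01,  2.1310e+02,  3.0000e-01]))
top (array([172.,  21.]), array([1159.4,  414.2,  189.8,  105.5,   89.2]))
scene (array([550., 384.]), array([ 1.310e+03, -2.061e+02,  1.003e+02,  9.640e+01,  1.000e-01]))
scene (array([207., 236.]), array([ 398.7, -233.6,   52.2,  149.7,   13.8]))
scene (array([297., 135.]), array([442.1, 202.6,  45.8, 180.9,   6.5]))
scene (array([451.,  32.]), array([725.6, 952.1, 111.6,  45.2,  72.5]))
scene (array([616., 220.]), array([1336.2,  595.5,  188.2, 1552.4,    4. ]))
```

View pics/z1.png

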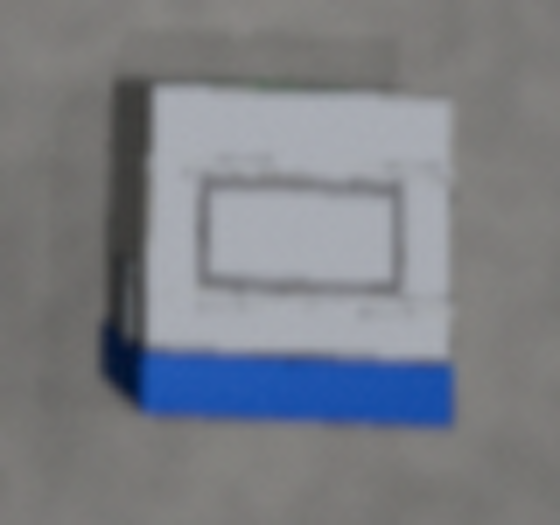

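View pics/z3.png

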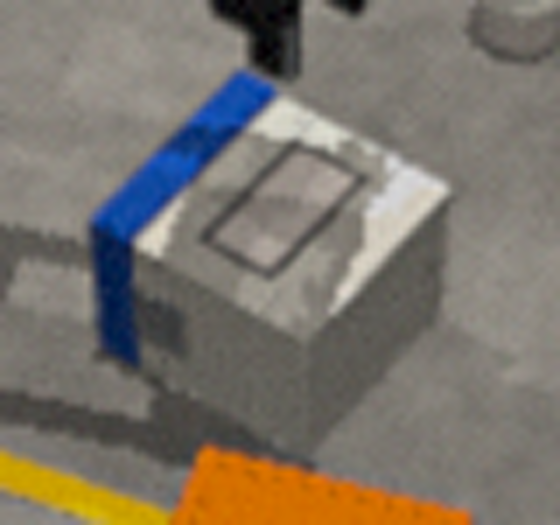

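>>> send_rows(
  series="0 0 0 0.003 -0.001 -0.038; 0 0 0 0.003 0 -0.038; 0 0 0 0 0 -0.038; 0 0 0 0 0 -0.038; 0 0 0 0 0 -0.038; 0 0 0 0 0 -0.038; 0 0 0 0 0 -0.038; 0 0 0 0 0 -0.038",
)

```text
time_s: 12.02
tool_pos: [0.5034, 0.2213, 0.2097]
orientation: [[0.746, -0.666, -0.02], [-0.666, -0.746, -0.003], [-0.013, 0.016, -1.0]]
ft_force: [0.4, 0.3, 0.2]
width: 0.0424
```

>>> send_rows(
  series="0 0 0 0 0 -0.038; 0 0 0 0 0 -0.038; 0 0 0 0 0 -0.038; 0 0 0 0 0 -0.038; 0 0 0 0 0 -0.038; 0 0 0 0 0 -0.03; 0 0 0 0 0 0",
)

```text
time_s: 12.6
tool_pos: [0.4972, 0.2195, 0.1982]
orientation: [[0.999, -0.0, -0.04], [-0.001, -1.0, -0.007], [-0.04, 0.007, -0.999]]
ft_force: [-0.1, -1.0, 0.5]
width: 0.0425
```

```bash
python3 - <<'E'
from h import *
go(.464,-.307,.22,-3.7)
c=cam("top")
print(unproj(c,[[387.1,247.1],[429.7,249],[430,295.7],[385.4,293.9]],.094).round(4).tolist())
E
```

```text
t 12.6 p [0.4972 0.2195 0.1982] yaw -0.03 w 0.0425 F [-0.1 -1.   0.5]
units [-0.045   0.7022 -0.0222] norm rows 12.66 rotvec [0.0027 0.0127 0.0204]
[[0.5097, -0.1676, 0.094], [0.5024, -0.2818, 0.094], [0.3794, -0.2774, 0.094], [0.3865, -0.1589, 0.094]]
```

>>> send_rows(
  series="0 0.01 -0.025 0.001 0.003 0.005; -0.003 0.05 -0.015 0.001 0.003 0.005; -0.003 0.05 0 0 0.003 0.005; -0.003 0.05 0 0 0.003 0.005; -0.003 0.05 0 0 0 0; -0.003 0.05 0 0 0 0; -0.003 0.05 0 0 0 0; -0.003 0.05 0 0 0 0",
)

```text
time_s: 13.32
tool_pos: [0.4604, -0.0521, 0.2247]
orientation: [[0.996, -0.088, -0.009], [-0.088, -0.996, -0.002], [-0.008, 0.002, -1.0]]
ft_force: [0.9, -0.7, 0.1]
width: 0.0428
```

```bash
python3 - <<'E'
from h import *
go(.464,-.316,.22,-3.7)
E
```

```text
t 13.32 p [ 0.4604 -0.0521  0.2247] yaw -5.07 w 0.0428 F [ 0.9 -0.7  0.1]
units [0.0359 0.3501 0.0068] norm rows 6.33 rotvec [ 0.0007  0.0027 -0.0076]
```

>>> send_rows(
  series="0.005 0.05 0 0 0.001 -0.003; 0.005 0.05 0 0 0.001 -0.002; 0.005 0.05 0 0 0 -0.002; 0.005 0.05 0 0 0 0; 0.005 0.05 0 0 0 0; 0.005 0.05 0 0 0 0; 0.005 0.035 0 0 0 0; 0 0.01 0 0 0 0",
)

```text
time_s: 13.98
tool_pos: [0.4582, -0.3294, 0.221]
orientation: [[0.995, -0.102, -0.006], [-0.102, -0.995, -0.001], [-0.006, 0.001, -1.0]]
ft_force: [-0.5, 0.6, -0.2]
width: 0.0425
```

```bash
python3 - <<'E'
from h import *
go(.464,-.316,.06,-3.7)
E
```

```text
t 13.98 p [ 0.4582 -0.3294  0.221 ] yaw -5.87 w 0.0425 F [-0.5  0.6 -0.2]
units [ 0.0071 -0.0188  0.2146] norm rows 3.88 rotvec [ 0.0003  0.0018 -0.012 ]
```

>>> send_rows(
  series="0.002 -0.003 0.01 0 0.001 -0.003; 0.002 -0.003 0.03 0 0.001 -0.003; 0.002 0 0.035 0 0 -0.003; 0 0 0.035 0 0 -0.003; 0 0 0.035 0 0 0; 0 0 0.035 0 0 0; 0 0 0.022 0 0 0; 0 0 0.006 0 0 0",
)

```text
time_s: 14.65
tool_pos: [0.463, -0.3167, 0.0551]
orientation: [[0.997, -0.077, 0.001], [-0.077, -0.997, 0.003], [0.001, -0.003, -1.0]]
ft_force: [-0.6, 0.6, 0.4]
width: 0.0427
```

```bash
python3 - <<'E'
from h import *
go(.464,-.316,.06,-3.7)
c=cam("top");s=cam("scene")
cv2.imwrite("pics/z4.png",cv2.resize(c["color"][200:340,300:500],None,fx=4,fy=4)[:,:,::-1])
cv2.imwrite("pics/z5.png",cv2.resize(s["color"][150:330,130:330],None,fx=3.3,fy=3.3)[:,:,::-1])
E
```

```text
t 14.65 p [ 0.463  -0.3167  0.0551] yaw -4.39 w 0.0427 F [-0.6  0.6  0.4]
units [ 0.0013 -0.0011 -0.0065] norm rows 0.12 rotvec [-0.0011 -0.0002 -0.0039]
```

View pics/z4.png

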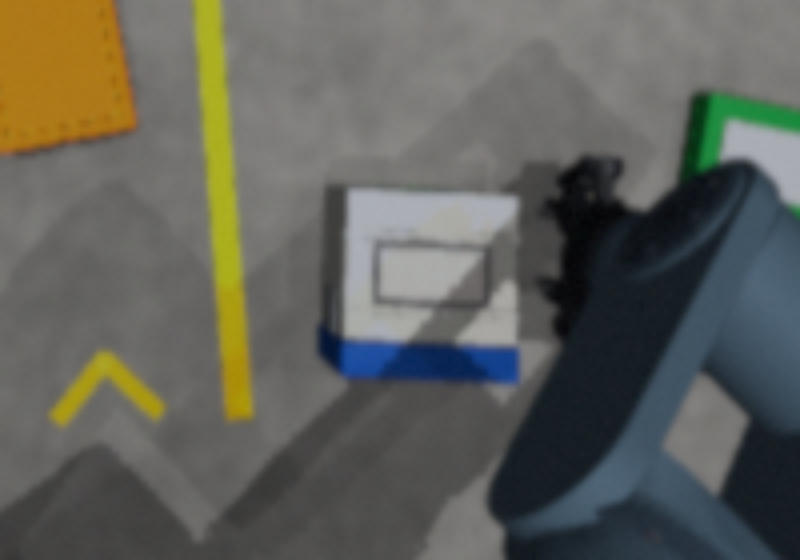

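View pics/z5.png

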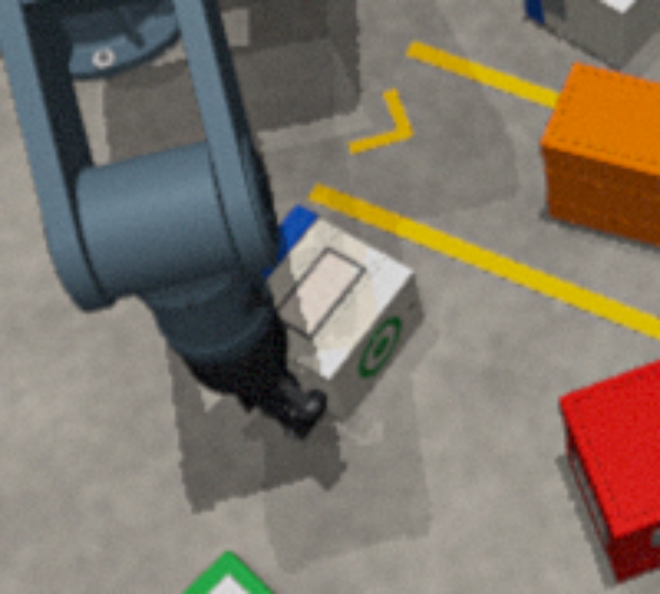

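>>> send_rows(
  series="0 -0.008 -0.005 0 0 -0.002; 0 -0.012 -0.002 0 0 -0.002; 0 -0.01 0 0 0 0; 0 -0.008 0 0 0 0; 0 -0.008 0 0 0 0; 0 -0.01 0 0 0 0; 0 -0.01 0 0 0 0; 0 -0.01 0 0 0 0",
)

```text
time_s: 15.42
tool_pos: [0.4719, -0.2585, 0.0704]
orientation: [[0.998, -0.063, 0.012], [-0.063, -0.998, -0.009], [0.013, 0.008, -1.0]]
ft_force: [1.3, -1.4, -1.2]
width: 0.0425
```

```bash
python3 - <<'E'
from h import *
go(.455,-.0685,.06,3.1)
c=cam("top");s=cam("scene")
cv2.imwrite("pics/z6.png",cv2.resize(c["color"][200:340,300:500],None,fx=4,fy=4)[:,:,::-1])
E
```

```text
t 15.42 p [ 0.4719 -0.2585  0.0704] yaw -3.58 w 0.0425 F [ 1.3 -1.4 -1.2]
units [-0.0385 -0.2515  0.0115] norm rows 4.58 rotvec [ 0.0027 -0.0039 -0.0372]
```

View pics/z6.png

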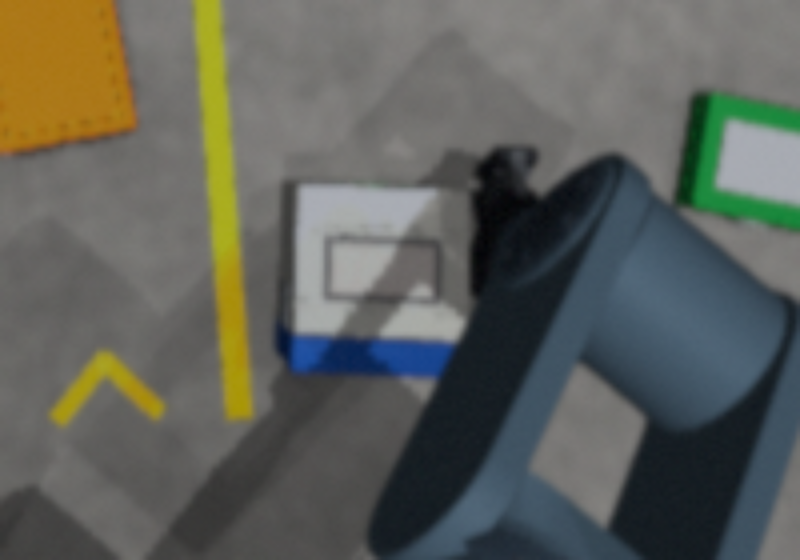

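>>> send_rows(
  series="-0.002 -0.011 0.004 0.001 -0.002 -0.002; -0.002 -0.012 0.004 0.001 -0.002 -0.002; -0.002 -0.012 0.003 0 0 -0.003; -0.002 -0.012 0.002 0 0 -0.003; -0.002 -0.012 0.002 0 0 -0.003; -0.002 -0.012 0.001 0 0 -0.003; -0.002 -0.012 0.001 0 0 -0.003; -0.002 -0.012 0.001 0 0 -0.003",
)

```text
time_s: 16.18
tool_pos: [0.4727, -0.1975, 0.066]
orientation: [[1.0, 0.012, 0.021], [0.013, -0.999, -0.029], [0.021, 0.03, -0.999]]
ft_force: [1.6, -5.6, 6.5]
width: 0.0429
```

```bash
python3 - <<'E'
from h import *
go(.455,-.0685,.06,3.1)
c=cam("top");s=cam("scene")
cv2.imwrite("pics/z7.png",cv2.resize(c["color"][200:340,270:470],None,fx=4,fy=4)[:,:,::-1])
E
```

```text
t 16.18 p [ 0.4727 -0.1975  0.066 ] yaw 0.72 w 0.0429 F [ 1.6 -5.6  6.5]
units [-0.0216 -0.1724  0.0024] norm rows 3.13 rotvec [ 0.0096 -0.0063 -0.0133]
```

View pics/z7.png

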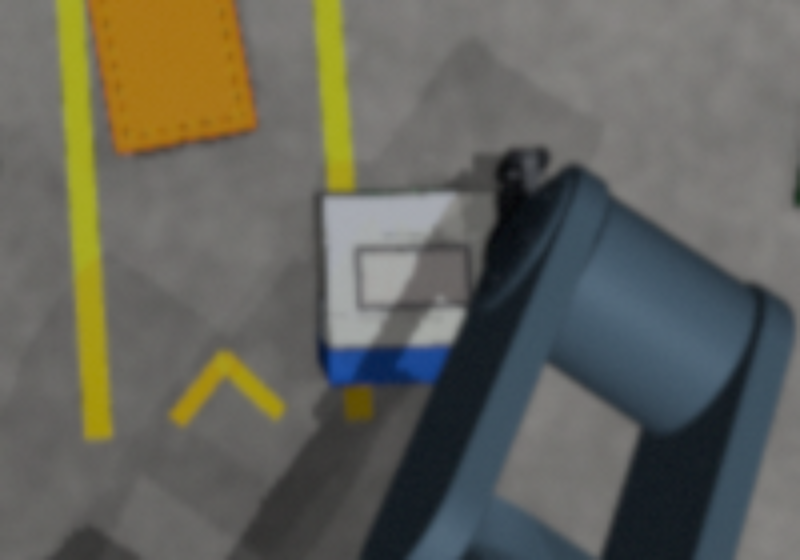

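>>> send_rows(
  series="-0.002 -0.012 0 0.003 -0.002 -0.002; -0.002 -0.012 0 0.003 -0.002 -0.002; -0.002 -0.012 0 0.002 -0.001 -0.002; -0.002 -0.012 0 0.001 -0.001 -0.002; -0.002 -0.012 0 0.001 0 -0.002; -0.002 -0.012 0 0.001 0 -0.001; -0.002 -0.012 0 0.001 0 -0.001; -0.002 -0.012 0 0.001 0 -0.001",
)

```text
time_s: 16.95
tool_pos: [0.4572, -0.1184, 0.0653]
orientation: [[0.998, 0.058, -0.0], [0.058, -0.998, 0.014], [0.0, -0.014, -1.0]]
ft_force: [1.4, -3.3, 2.0]
width: 0.0428
```

```bash
python3 - <<'E'
from h import *
go(.455,-.0685,.06,3.1)
c=cam("top");s=cam("scene")
cv2.imwrite("pics/z8.png",cv2.resize(c["color"][200:340,270:470],None,fx=4,fy=4)[:,:,::-1])
E
```

```text
t 16.95 p [ 0.4572 -0.1184  0.0653] yaw 3.31 w 0.0428 F [ 1.4 -3.3  2. ]
units [ 0.0009 -0.0665  0.008 ] norm rows 1.2 rotvec [-0.0045 -0.0001  0.0011]
```

View pics/z8.png

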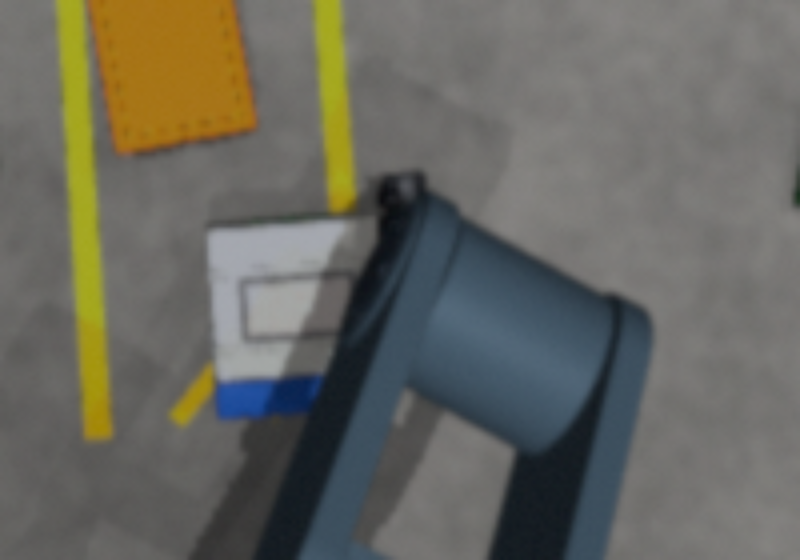

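>>> send_rows(
  series="0 0.01 0 -0.002 0 0; -0.005 0.015 0.002 -0.002 0 0; -0.012 0.005 0.002 0 0 0; -0.006 0 0.002 0 0 0; 0 0 0 0 0 0",
)

```text
time_s: 17.47
tool_pos: [0.4365, -0.1413, 0.0577]
orientation: [[0.998, 0.059, -0.007], [0.059, -0.998, 0.006], [-0.006, -0.006, -1.0]]
ft_force: [0.7, -0.5, 0.2]
width: 0.043
```

```bash
python3 - <<'E'
from h import *
go(.442,-.0685,.06,3.1)
c=cam("top");s=cam("scene")
cv2.imwrite("pics/z9.png",cv2.resize(c["color"][200:340,270:470],None,fx=4,fy=4)[:,:,::-1])
cv2.imwrite("pics/z10.png",cv2.resize(s["color"][130:310,190:390],None,fx=3.3,fy=3.3)[:,:,::-1])
for b in blobs(c,(105,150,60),(120,255,255),.095): print(b)
E
```

```text
t 17.47 p [ 0.4365 -0.1413  0.0577] yaw 3.41 w 0.043 F [ 0.7 -0.5  0.2]
units [ 0.0131 -0.0964 -0.0025] norm rows 1.75 rotvec [-0.002   0.0021  0.0017]
(array([343., 299.]), array([376.2, -47.3,  21.9, 105.3,   3.9]))
(array([237., 278.]), array([436.9, 235. , 119.8,  21.9,  81.2]))
(array([635., 219.]), array([ 564.9, -829.1,   46.3,  105.6,   84.9]))
```

View pics/z9.png

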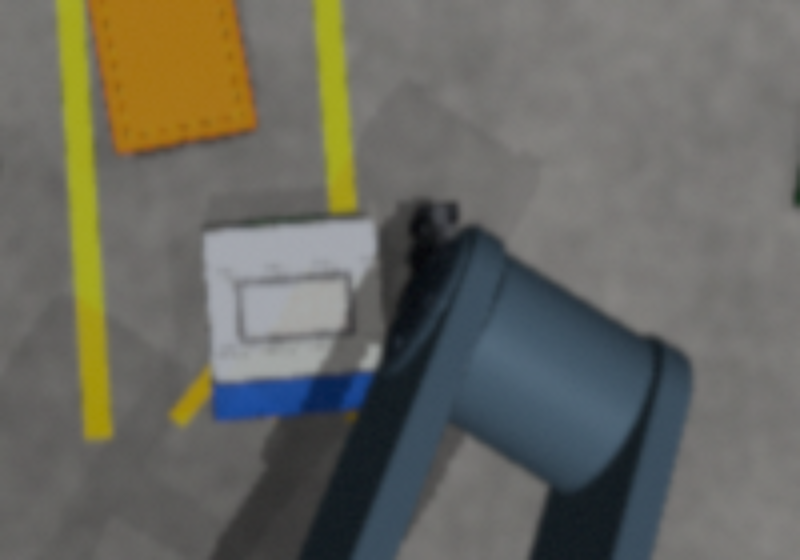

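View pics/z10.png

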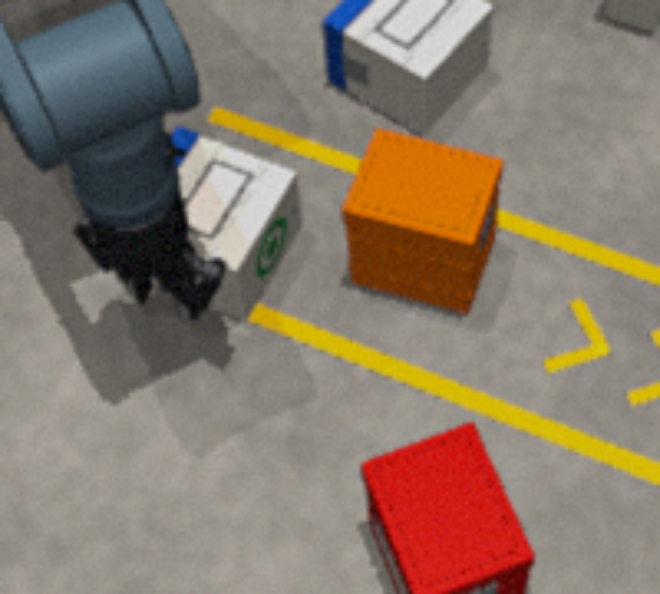

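>>> send_rows(
  series="0.002 -0.008 -0.001 -0.001 0.001 0; 0.002 -0.012 0 0 0.001 0; 0.001 -0.01 0 0 0 0; 0.001 -0.01 0 0 0 0; 0.001 -0.012 0 0 0 0; 0.001 -0.012 0 0 0 0; 0.001 -0.012 0 0 0 0; 0.001 -0.008 0 0 0 0",
)

```text
time_s: 18.23
tool_pos: [0.4425, -0.0726, 0.0599]
orientation: [[0.998, 0.059, 0.004], [0.059, -0.998, 0.001], [0.004, -0.0, -1.0]]
ft_force: [-0.4, -2.2, 0.5]
width: 0.0426
```

```bash
python3 - <<'E'
from h import *
go(.442,-.0685,.06,3.1)
c=cam("top");s=cam("scene")
cv2.imwrite("pics/z11.png",cv2.resize(c["color"][200:340,270:470],None,fx=4,fy=4)[:,:,::-1])
for b in blobs(c,(105,150,60),(120,255,255),.095): print(b)
E
```

```text
t 18.23 p [ 0.4425 -0.0726  0.0599] yaw 3.39 w 0.0426 F [-0.4 -2.2  0.5]
units [-0.0004 -0.0055 -0.0001] norm rows 0.1 rotvec [-0.0001 -0.0011  0.0016]
(array([317., 299.]), array([376.3,  22.8,  21.3,  59.4,   2.6]))
(array([237., 278.]), array([436.9, 234.8, 120.2,  21.7,  81.4]))
(array([635., 219.]), array([ 564.8, -830.4,   43.6,  105.6,   84.9]))
```

View pics/z11.png

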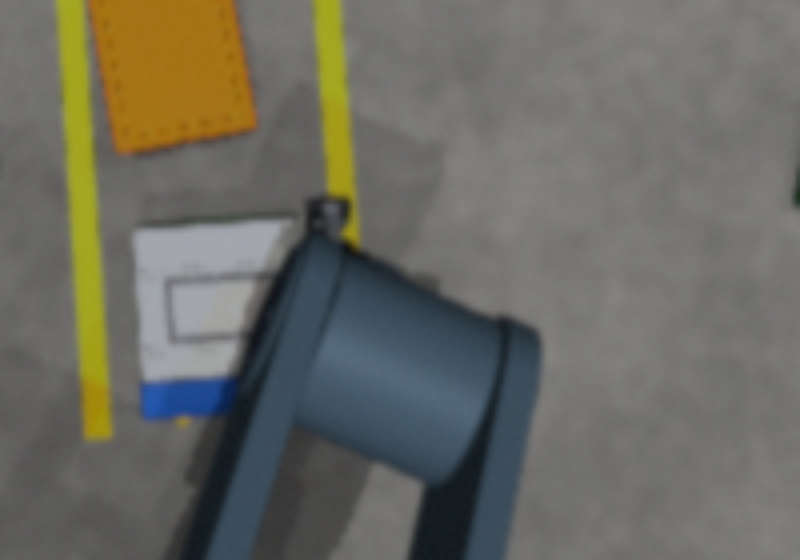

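>>> send_rows(
  series="0 -0.004 0 0 0 0; 0 -0.004 0 0 0 0; 0 0.01 0 0 0 0; 0 0.03 0 0 0 0; 0 0.04 -0.01 0 0 0; 0 0.03 -0.03 0 0 0; 0 0.03 -0.04 0 0 0; 0 0.03 -0.04 0 0 0",
)

```text
time_s: 19.0
tool_pos: [0.444, -0.1931, 0.1446]
orientation: [[0.998, 0.066, -0.011], [0.066, -0.998, 0.012], [-0.011, -0.013, -1.0]]
ft_force: [0.9, 0.4, -0.8]
width: 0.0425
```

>>> send_rows(
  series="0 0.04 -0.03 0 0 0; 0 0.04 -0.03 0 0 0; 0 0.05 0 0 0 0; 0 0.05 0 0 0 0; 0 0.05 0 0 0 0; 0 0.02 0 0 0 0; 0 0 0 0 0 0; 0 0 0 0 0 0",
)

```text
time_s: 19.67
tool_pos: [0.4551, -0.4033, 0.1989]
orientation: [[0.998, 0.057, -0.0], [0.057, -0.998, 0.001], [-0.0, -0.001, -1.0]]
ft_force: [0.3, 0.3, -0.5]
width: 0.0432
```

```bash
python3 - <<'E'
from h import *
go(.442,-.0685,.06,3.1)
c=cam("top");s=cam("scene")
cv2.imwrite("pics/z12.png",c["color"][:,:,::-1])
cv2.imwrite("pics/z13.png",s["color"][:,:,::-1])
for b in blobs(c,(105,150,60),(120,255,255),.095): print(b)
for b in blobs(c,(22,150,90),(32,255,255),.0): print(b)
# white+blue top face check by predicted footprint overlay
im=c["color"].copy(); bl=[b for b in blobs(c,(105,150,60),(120,255,255),.095) if b[1][0]<420][0][1]
a=bl[4]%90; a=a-90 if a>45 else a
yaw=np.radians(a);ux=np.array([np.cos(yaw),np.sin(yaw)]);uy=np.array([-ux[1],ux[0]])
l=bl[:2]/1000
P=np.array([l-ux*.0125+uy*.06,l-ux*.0125-uy*.06,l+ux*.1125-uy*.058,l+ux*.1125+uy*.058])
print("yaw",a,"footprint",P.round(4).tolist(),"mid",(l+ux*.05).round(4))
for z,col in((.0,(255,0,255)),(.094,(0,255,255))):
    p=proj(c,np.c_[P,np.full(4,z)]);cv2.polylines(im,[(p*16).round().astype(np.int32)],True,col,1,cv2.LINE_AA,4)
cv2.imwrite("pics/z14.png",cv2.resize(im[180:320,230:430],None,fx=4,fy=4)[:,:,::-1])
E
```

```text
t 19.67 p [ 0.4551 -0.4033  0.1989] yaw 3.28 w 0.0432 F [ 0.3  0.3 -0.5]
units [ 0.0082 -0.4464  0.1859] norm rows 8.7 rotvec [-0.0005  0.0001  0.001 ]
(array([325., 298.]), array([378.2,   2. ,  21.3, 116.9,   3.1]))
(array([237., 278.]), array([436.9, 234.8, 120.2,  21.9,  81.2]))
(array([635., 220.]), array([ 564.8, -830.4,   43.6,  105.6,   84.9]))
(array([176.,  30.]), array([1125.4,  398.2,  156.8,   37.9,   89.1]))
(array([443.,  23.]), array([1138.5, -353. ,   60.8,   79.1,    1.3]))
(array([187.,  10.]), array([1182.3,  377.1,   61.2,  115.7,    3.8]))
(array([316., 158.]), array([775. ,  17.9,  44.2,  75.2,   1.6]))
(array([314., 132.]), array([854.4,  22.4,  44.7,  75.5,   1.7]))
(array([288., 208.]), array([629.6, 105.6, 597.7,  19.5,   3. ]))
(array([352., 204.]), array([639.3, -84. , 596.6,  18.9,   3. ]))
yaw 3.1 footprint [[0.3625, 0.0612], [0.369, -0.0586], [0.4937, -0.0498], [0.4874, 0.066]] mid [0.4281 0.0047]
```

View pics/z13.png

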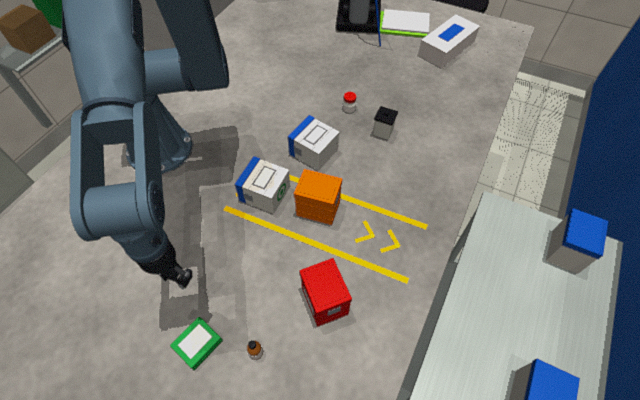

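View pics/z14.png

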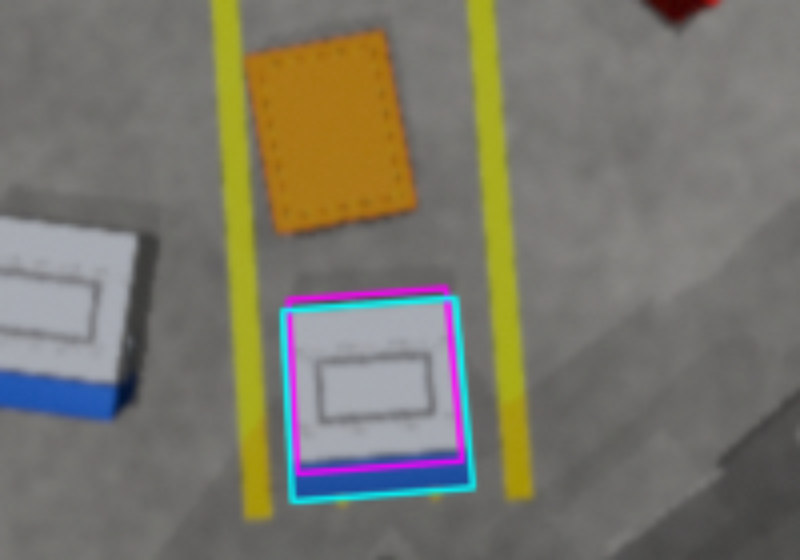

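```bash
python3 - <<'E'
from h import *
a=cv2.imread("pics/scene0.png")[:,:,::-1]; b=cam("scene")["color"]
d=cv2.absdiff(np.ascontiguousarray(a),b).max(2)
for n,(x,y) in dict(pot=(350,102),jar=(385,122),dropper=(254,350),box=(197,342),orange=(318,196),red=(326,291)).items():
    print(n,d[y-14:y+14,x-14:x+14].mean().round(1))
g0=cv2.imread("pics/scene0.png")
def cen(im,lo,hi,roi):
    x0,y0,x1,y1=roi;m=cv2.inRange(cv2.cvtColor(np.ascontiguousarray(im[y0:y1,x0:x1]),cv2.COLOR_RGB2HSV),lo,hi);M=cv2.moments(m,True);return round(M['m10']/M['m00']+x0,1),round(M['m01']/M['m00']+y0,1)
for n,lo,hi,roi in (("box",(60,150,40),(80,255,255),(160,310,230,375)),("pot",(0,150,80),(6,255,255),(335,85,365,115)),("drop",(5,100,40),(22,255,255),(240,335,270,365)),("orange",(5,180,80),(18,255,255),(285,165,350,225)),("red",(0,180,80),(4,255,255),(295,250,355,330)),("jar",(0,0,0),(180,255,45),(365,100,405,140))):
    print(n,cen(a,lo,hi,roi),cen(b,lo,hi,roi))
s=arm.get_state();print(s["ft_force"].round(1),np.abs(s["qd"]).max())
print(ticket.hand_in())
E
```

```text
pot 5.0
jar 6.0
dropper 6.7
box 7.3
orange 4.6
red 8.3
box (197.0, 344.3) (197.0, 344.1)
pot (349.6, 96.7) (349.6, 96.7)
drop (254.3, 348.9) (254.2, 349.0)
orange (317.2, 196.0) (317.2, 196.0)
red (325.5, 289.3) (325.5, 289.3)
jar (385.7, 115.6) (385.8, 115.5)
[-0.   0.6  0. ] 0.9436931226790145
the job is handed in; nothing more can be done
None
```

I tipped both crates onto their robot-side walls with the fingertips; the right-hand one has the green stamp. I pushed it sideways into the dispatch lane and handed the job in after about 20 s of robot time.

- **Stamped crate:** the last top view puts it lying about 5 mm off the lane's centreline, turned about as the lane is (3.1°). It clears each tape by roughly 20 mm. In the last scene view the stamp still faces away from the robot.
- **During the push:** it drifted about 15 mm towards the robot because one finger was near the end of its side. I backed off, moved the fingers and finished the push. It ends about 25 mm inside the robot-side end of the lane.
- **Plain crate:** it lies on its robot-side wall outside the lane, with its bare underside seen after tipping.
- **Other things:** the bottle, jar, pot, slide box and the orange and red look-alikes are within 0.2 pixel of their first places in the scene picture. The orange one was already standing in the lane, so I left it there.
- **Robot:** the highest wrist force in the readings I took was about 9 N, while pushing. At hand-in the gripper was about 0.2 m above the bench, touching nothing.

None of the last checks failed or disagreed.

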